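# Clear and pop open the sample-port hatch of the leak tester

### The job

A roll of labels has been left on the yellow hatch of one of the two leak testers. Without gripping or lifting the roll, push it sideways off the hatch so that it stands on the dark mat of the same tester; then press the white ridges of the yellow hatch right down to free its push-push latch, let go, and see that the hatch pops up and stays open. Leave the blue hatch shut and everything else where it is.

Things in the scene. Friction and masses are not known exactly. Their poses are not given: they have to be found in the camera images.
- tester_yellow: Leak tester with the yellow hatch: flat white housing 130 (x) x 200 (y) x 60 mm high, fixed. Origin: centre of its underside; x runs front to back, z up. Its deck is 60 mm above the origin. Hatch: x -50 to +40, y +15 to +95 mm. Dark mat on the deck, level with it: x -53 to +53, y -92 to +3 mm. At the -y end a thin lip 8 mm high, inner face at y -95 mm.
- yellow_hatch (a joint): Hatch hinge, rad; hinge line along the tester's y at its x +40 mm, front edge swings up. 0 = shut and latched, top 1 mm above the deck; -0.065 = pressed to the stop (ridges 5 mm down); 0.65 = open stop. Pressing the ridges 3 mm or more (3 to 4 N) frees the latch; let go, and a spring lifts the hatch fully open within a second and keeps it so. Pushed right down again it relatches.
- yellow_press (a point): Where to press: top of the yellow hatch, middle of its three white ridges (44 mm long, along y), 12 mm behind its front edge and 78 mm in front of the hinge line. Moves with the hatch, a plate 90 mm (x) x 80 mm (y), 5 mm thick.
- roll_center (a point): Centre (half-way up) of the white roll of labels with a hole through it, 59 mm in diameter and 30 mm tall, standing upright and loose on the yellow hatch; about 50 g, weight and friction vary.
- tester_blue: A second leak tester of the same make and size with a blue hatch; origin and axes as for the yellow one. A white cap stands on its deck. To be left alone.
- blue_hatch (a joint): Hinge of the blue hatch, rad, as for the yellow one; it is shut (0) and must stay so.
- white_cap: White screw cap, 38 mm wide and 34 mm tall, loose on the blue tester's deck; origin at the centre of its underside. Bystander.
- tape_roll: Brown tape roll lying flat on the bench, 87 mm wide and 18 mm tall, loose; origin at the centre of its underside. Bystander.
- loupe: Black loupe standing on the bench, 39 mm wide and 37 mm tall, loose; origin at the centre of its underside. Bystander.
- red_cap: Red screw cap, 38 mm wide and 34 mm tall, loose on the bench behind; origin at the centre of its underside. Bystander.
Not all that is in view belongs to the job. Of the things like the part that bears roll_center, leave any that is green; of the rest the larger one is meant.

How it is judged:
On the way, in this order (a step that is already met when the one before it is completed fails the run):
1. the roll stands on the deck wholly clear of the hatch, with the hatch still shut (y of roll_center in the frame of tester_yellow below -0.014 m and angle between roll_center's own z axis and vertical below 0.15 rad and value of joint yellow_hatch below 0.03 rad), for 0.2 s.
2. the yellow hatch is pressed down by the fingers (value of joint yellow_hatch below -0.03 rad and contact force between the fingers and yellow_hatch above 0.5 N), for 0.02 s.
3. the yellow hatch has popped open (value of joint yellow_hatch above 0.5 rad), for 0.3 s.
At the end, for the whole second after the job is handed in: Yellow hatch open on its stop (over 0.55 rad) and still; roll upright and still on that tester's deck, wholly clear of the hatch (centre 14 to 90 mm to -y of the tester's middle, within 55 mm of it in x); blue hatch shut (within 0.02 rad); bystanders within 20 mm of where they stood (value of joint yellow_hatch above 0.55 rad and velocity of joint yellow_hatch below 0.05 rad/s and y of roll_center in the frame of tester_yellow between -0.09 and -0.014 m and x of roll_center in the frame of tester_yellow between -0.055 and 0.055 m and z of roll_center in the frame of tester_yellow between 0.07 and 0.08 m and angle between roll_center's own z axis and vertical below 0.15 rad and linear speed of label_roll below 0.02 m/s and value of joint blue_hatch between -0.02 and 0.02 rad); the robot touches nothing.
It fails at once if the roll is lifted (more than 12 mm above the deck) (z of roll_center in the frame of tester_yellow above 0.088 m).
It fails at once if the roll is knocked over or falls off the tester (angle between roll_center's own z axis and vertical above 0.6 rad or z of roll_center in the frame of tester_yellow below 0.05 m).
It fails at once if the yellow hatch opens with the roll still on it (value of joint yellow_hatch above 0.08 rad and y of roll_center in the frame of tester_yellow above -0.01 m).
It fails at once if the blue hatch is pressed or opened (value of joint blue_hatch below -0.03 rad or value of joint blue_hatch above 0.05 rad).
It fails at once if a bystander is disturbed (more than 20 mm) (distance of any of white_cap, tape_roll, loupe, red_cap from where it was at the start of the episode above 0.02 m).
It also fails if it takes over 42 s, if anything falls off the work surface, if the arm or the gripper's body presses on something with over 40 N, if the wrist force passes 120 N, or if a joint passes its speed limit or range.

### The arm

A 7-joint arm with a two-finger parallel gripper is mounted at the origin on a cart in front of the work surface, level with it; the furniture and walls round the work are solid. World frame = base frame: x ahead of the robot, y to its left, z up, the work surface at z = 0. Lengths are in m, angles in rad, forces in N, time in s.
With the tool pointing down it reaches from about 0.35 to 0.9 m from the base axis. Payload 8.1 kg.
Tool frame: the origin (TCP) lies between the finger pads; the fingertips stand ahead of it and the grasp point (between the pads) is the TCP (arm.nose_length is the z of the fingertips in the tool frame, in m); z points along the fingers, y is the line along which they close (so a half turn about z gives the same grasp; the last joint's range is limited). The gripper opens to 92 mm and grips with 3 to 60 N. Pads are 19 mm wide; open, the fingers measure 130 mm over their backs; the gripper's body (75 mm by 190 mm) begins 47 mm behind the grasp point.
Start: joints at [1.061, 0.434, 0.025, 1.573, -0.012, 1.134, -0.075], TCP at [0.247, -0.574, 0.246] pointing down, gripper open.
Joint ranges: [-2.62, 2.62], [-0.44, 2.09], [-1.27, 1.32], [0.08, 2.57], [-1.32, 4.46], [0.12, 2], [-2.74, 2.74]. Speed limits (rad/s): [2.22, 2.22, 3.01, 3.01, 3.14, 3.14, 3.14].

### API

Orientations are given as a rotation vector (axis times angle).
In Python, from cell import sensors, optics, arm gives the robot as it stands.
- The arm moves only by the tool arm_command, never from a script. Its argument "deltas" is one flat list of numbers, 7 for each row, row after row: the turn, a rotation vector about the world's x, y, z as a fraction of full scale, then the shift along the world's x, y, z as a fraction of full scale, then the finger opening in mm, from 0 to 91.8. In form: [wx, wy, wz, dx, dy, dz, fingers, wx, wy, wz, dx, dy, dz, fingers, ...]. A call has 1 to 20 rows; each row is the pose to reach, as a shift and turn from the pose commanded when the call began; what a row does not reach only later rows make up. Full scale, the value 1, is 1 m for a shift and 90 degrees for a turn. A row lasts 1/10 s, in which the tool goes at most 50 mm and 8.59 degrees, less where a joint would pass 70% of its speed; a pose out of reach is approached as far as the arm can. A call with a number of a shift or a turn outside -1 to 1 is refused whole. A call with a gripper value outside its range is refused whole. The fingers move at their own pace and stop on an object; "force" is the grip in N (left out, the last holds). Time passes only in rows, so rows that repeat a pose let the fingers close. It gives the time, the measured TCP pose, the force, the opening and the grip force at its end, in the units of the state.
- sensors.observe(): the state, without advancing time (a new reading comes with each control period).
- optics.get_image(name): name is "scene" or "top" or "wrist"; returns the picture (400x640x3 uint8, blue, green, red); there is no depth.
- optics.calibration(name): a dict with "camera_matrix" (3x3 intrinsics, pixels), "rvec" (rotation vector, rad) and "tvec" (3), from world to camera coordinates, as OpenCV has them. Camera axes: x right, y down, z forward; pixel columns grow to the right and rows downward; lengths in m; the calibration is good to about 2 mm. The wrist camera is an equidistant fisheye: a pixel r from the principal point sees the ray r / f radians off the axis. A picture is of the moment at which its call begins: read the wrist's pose just before it. calibration takes no time and is no camera call; for the wrist camera it gives the pose at the moment of the call.
- arm.sign_off(): hands the job in; it is judged then, once.
The state is a dict: "clock": time; "joints": joint angles; "dq": joint speeds; "joint_efforts": joint torques, N m; "position": TCP position; "ee_rot": TCP orientation; "force": force on the tool from outside, world axes, zero at the start; "ft_torque": the same for the moment, N m; "width": opening from 0.0 (shut) to 1.0 (fully open); "gripper_force": force on a finger pad.
Only numpy, scipy, OpenCV 4.12 (cv2) and the standard library are available. Lean on these libraries where they do the work, as an engineer would, in place of code of your own. Each camera call takes 0.05 s, during which the arm holds its last target. There are 200 camera calls.

## Working session

There is one attempt and no reset: what is moved stays moved. The work goes in short steps, Python scripts to look and compute and a tool call to move; the robot and the scene stay as the last step left them, time stands still between calls to the robot, and variables do not carry over. Pictures are saved under pics/ and viewed, at most 10 in all, crops included, and the job is handed in when it is done.

Besides the shell and the picture viewer there is one more tool, called after "Request:" as name(argument=value, ...) on one line, values as JSON. arm_command: Moves the arm, as the interface text tells. Its arguments: {"type":"object","properties":{"deltas":{"type":"array","items":{"type":"number"}},"force":{"type":"number"}},"required":["deltas"]}

```bash
ls; mkdir -p pics; python3 - <<'E'
from cell import sensors, optics, arm
import cv2
s=sensors.observe(); print(s, arm.nose_length)
for n in("scene","top"):
    cv2.imwrite(f"pics/{n}0.png",optics.get_image(n)); c=optics.calibration(n);print(n,c)
E
```

```text
pics
{'clock': 0.0, 'joints': array([ 1.0614102 ,  0.43521302,  0.02496434,  1.57409919, -0.01161792,
        1.13397395, -0.07514124]), 'dq': array([ 4.74198028e-04,  9.11678993e-05, -3.83940451e-04,  1.20491786e-03,
       -1.40884195e-03, -1.02345624e-04, -2.73596514e-04]), 'joint_efforts': array([-3.60805570e-04, -6.67860603e+01,  9.84772369e-01, -3.14465117e+01,
       -6.05715998e-02,  4.28675185e-02,  1.44726982e-04]), 'position': array([ 0.24705896, -0.57357823,  0.24495021]), 'ee_rot': array([-3.07541279e+00, -6.34110743e-01,  6.75567504e-04]), 'force': array([-0.1836995 , -1.15239417, -0.13554147]), 'ft_torque': array([-0.00349454,  0.07157883, -0.00328539]), 'gripper_force': 0.0, 'width': 1.0011274425587704} 0.019
scene {'camera_matrix': array([[494.09458548,   0.        , 322.05553078],
       [  0.        , 494.09458548, 198.62661218],
       [  0.        ,   0.        ,   1.        ]]), 'rvec': array([ 0.62615614, -2.34017202,  1.54688663]), 'tvec': array([0.56394411, 0.14702457, 0.98998809])}
top {'camera_matrix': array([[439.93309813,   0.        , 311.09033802],
       [  0.        , 439.93309813, 200.42155571],
       [  0.        ,   0.        ,   1.        ]]), 'rvec': array([ 2.08593139, -2.12170329,  0.23057883]), 'tvec': array([0.14626833, 0.56624401, 1.0297542 ])}
```

View pics/scene0.png

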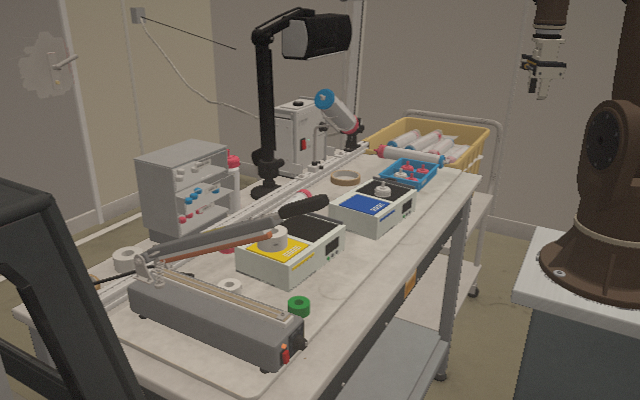

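View pics/top0.png

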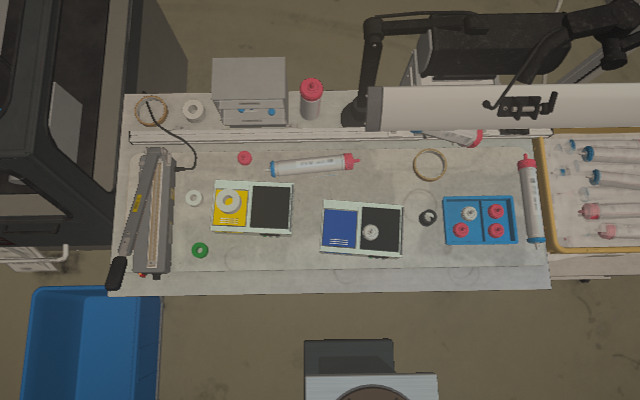

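Top view: the candidates are the white roll on the yellow hatch (228,201), a smaller white roll on the bench (193,198), a white roll at the back (193,110) and the green roll (200,250). The one at (228,201) fits: it is white, larger, and stands on the yellow hatch. I'll measure it and confirm in one crop.

```bash
cat > h.py <<'E'
import numpy as np, cv2
from cell import sensors, optics, arm
def to_world(n,uv,z):
    c=optics.calibration(n); R=cv2.Rodrigues(c["rvec"])[0]; o=-R.T@c["tvec"].ravel()
    p=cv2.undistortPoints(np.float64(uv).reshape(-1,1,2),c["camera_matrix"],None)[:,0]
    d=np.c_[p,np.ones(len(p))]@R
    return o+d*((z-o[2])/d[:,2])[:,None]
def to_pix(n,P):
    c=optics.calibration(n); return cv2.projectPoints(np.float64(P),c["rvec"],c["tvec"],c["camera_matrix"],None)[0][:,0]
E
python3 - <<'E'
from h import *
im=cv2.imread("pics/top0.png")
x0,y0,x1,y1=175,160,310,260
hsv=cv2.cvtColor(im,cv2.COLOR_BGR2HSV)
def big(m):
    k=np.zeros_like(m);k[y0:y1,x0:x1]=m[y0:y1,x0:x1]
    n,l,st,ce=cv2.connectedComponentsWithStats(k);i=1+np.argmax(st[1:,4]);print(st[i],ce[i])
    return (l==i).astype(np.uint8)
for nm,m,size in(("mat",cv2.inRange(hsv,(0,0,0),(180,255,75)),(106,95)),("yel",cv2.inRange(hsv,(18,110,80),(35,255,255)),(90,80))):
    b=big(m);c=max(cv2.findContours(b,0,2)[0],key=cv2.contourArea)
    W=to_world("top",c[:,0].astype(float),.06)[:,:2]
    r=cv2.minAreaRect((W*1000).astype(np.float32));print(nm,r)
crop=cv2.resize(im[y0:y1,x0:x1],None,fx=5.5,fy=5.5,interpolation=cv2.INTER_CUBIC)
cv2.imwrite("pics/crop1.png",crop)
E
```

```text
[ 250  186   40   43 1533] [269.87801696 206.87801696]
mat ((555.2791137695312, 239.2969970703125), (91.96013641357422, 104.55281066894531), 86.42533874511719)
[213 190  35  36 594] [232.28956229 212.50841751]
yel ((555.7792358398438, 338.30682373046875), (81.17752838134766, 89.42337036132812), 86.40755462646484)
```

View pics/crop1.png

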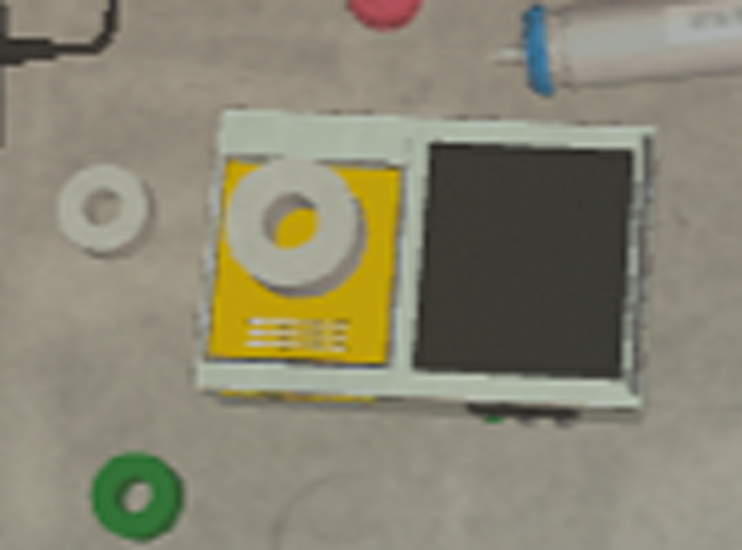

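```bash
python3 - <<'E'
from h import *
im=cv2.imread("pics/top0.png")
O=np.array([.5577,.2834]);a=-.058;R=np.array([[np.cos(a),-np.sin(a)],[np.sin(a),np.cos(a)]])
g=cv2.cvtColor(im,cv2.COLOR_BGR2HSV)
m=cv2.inRange(g,(0,0,140),(180,70,255));k=np.zeros_like(m);k[189:217,214:243]=m[189:217,214:243]
n,l,st,ce=cv2.connectedComponentsWithStats(k);i=1+np.argmax(st[1:,4]);print(st[i])
c=max(cv2.findContours((l==i).astype(np.uint8),0,2)[0],key=cv2.contourArea);print(cv2.minEnclosingCircle(c))
for uv in((228.5,201.3),cv2.minEnclosingCircle(c)[0]):
    w=to_world("top",uv,.091)[0];print(w,(w[:2]-O)@R)
print("edges",to_world("top",[(216.5,201),(241,201)],.091)[:,1])
for P in((-.038,.055),):print("press",O+R@P)
print("sealer z.15/.25",to_world("top",[(175,160),(175,260)],.15),to_world("top",[(170,150)],.25))
print((to_world("top",[(215.5,180.3),(294,183.5),(291.5,233.5),(211,230.5)],.06)[:,:2]-O)@R)
E
```

```text
[216 189  25  23 360]
((227.93235778808594, 200.0649871826172), 12.114645004272461)
[0.56367815 0.33643424 0.091     ] [0.00289384 0.0532916 ]
[0.56676658 0.33788444 0.091     ] [0.005893   0.05491839]
edges [0.36551101 0.30619016]
press [0.52295211 0.34051028]
sealer z.15/.25 [[0.65127735 0.45232805 0.15      ]
 [0.41908441 0.44045824 0.15      ]] [[0.64066956 0.4317168  0.25      ]]
[[ 0.06224273  0.09687684]
 [ 0.061903   -0.10114302]
 [-0.06481998 -0.1013437 ]
 [-0.06547968  0.09657404]]
```

Everything agrees: the housing measures 127 x 198 mm against 130 x 200, and the roll is about 59 mm across at tester (4, 54) mm. The crop confirms it is the large white roll on the yellow hatch. I'm going above the start of the push, with the fingers spread along tester x to form a cradle.

Request:
arm_command(deltas=[0,0,0.704,0.32,0.96,0,40,0,0,0.704,0.32,0.96,0,40,0,0,0.704,0.32,0.96,0,40,0,0,0.704,0.32,0.96,0,40,0,0,0.704,0.32,0.96,0,40,0,0,0.704,0.32,0.96,0,40,0,0,0.704,0.32,0.96,0,40,0,0,0.704,0.32,0.96,0,40,0,0,0.704,0.32,0.96,0,40,0,0,0.704,0.32,0.96,0,40,0,0,0.704,0.32,0.96,0,40,0,0,0.704,0.32,0.96,0,40,0,0,0.704,0.32,0.96,0,40,0,0,0.704,0.32,0.96,0,40,0,0,0.704,0.32,0.96,0,40,0,0,0.704,0.32,0.96,0,40,0,0,0.704,0.32,0.96,0,40,0,0,0.704,0.32,0.96,0,40,0,0,0.704,0.32,0.96,0,40,0,0,0.704,0.32,0.96,0,40], force=20)

```text
clock: 2.1
position: [0.5639, 0.3763, 0.2451]
ee_rot: [2.285, 2.155, -0.002]
force: [0.7, 0.2, 1.3]
width: 0.436
gripper_force: 0.0
```

```bash
cat >> h.py <<'E'
def wrist_pix(P,c=None):
    c=c or optics.calibration("wrist"); R=cv2.Rodrigues(c["rvec"])[0]; q=np.atleast_2d(P)@R.T+np.ravel(c["tvec"])
    rho=np.hypot(q[:,0],q[:,1]); th=np.arctan2(rho,q[:,2]); K=c["camera_matrix"]
    return np.c_[K[0,0]*th*q[:,0]/rho+K[0,2],K[1,1]*th*q[:,1]/rho+K[1,2]]
E
python3 - <<'E'
from h import *
c=optics.calibration("wrist"); im=optics.get_image("wrist")
O=np.array([.5577,.2834]);a=-.058;R=np.array([[np.cos(a),-np.sin(a)],[np.sin(a),np.cos(a)]])
W=lambda x,y,z:np.r_[O+R@(x,y),z]
t=np.linspace(0,6.28,40)
for k in np.array([wrist_pix([.564+.0295*np.cos(u),.336+.0295*np.sin(u),.091],c)[0] for u in t]).astype(int):cv2.circle(im,tuple(map(int,k)),1,(0,0,255),-1)
for x,y in((-.05,.015),(-.05,.095),(.04,.015),(.04,.095),(-.038,.055),(.053,-.092),(-.053,-.092),(-.053,.003),(.053,.003)):
    cv2.circle(im,tuple(map(int,wrist_pix(W(x,y,.061),c)[0])),2,(255,0,255),-1)
cv2.imwrite("pics/w1.png",im)
E
```

```text
(no output)
```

View pics/w1.png

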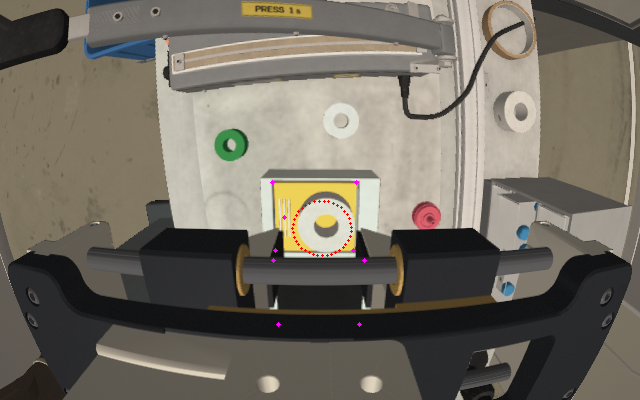

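The wrist view, with my overlay, shows the roll at (325,227). It lies within about 2 px of the prediction, 2 mm further +x. The hatch corners and ridges at (285,212) match too. Next is the descent on the +y side of the roll.

Request:
arm_command(deltas=[0,0,0,0.006,0.013,-0.03,40,0,0,0,0.006,0.013,-0.07,40,0,0,0,0.006,0.013,-0.11,40,0,0,0,0.006,0.013,-0.14,40,0,0,0,0.006,0.013,-0.157,40,0,0,0,0.006,0.013,-0.157,40])

```text
clock: 2.75
position: [0.5684, 0.3864, 0.086]
ee_rot: [-2.285, -2.156, 0.007]
force: [0.2, -1.1, -0.6]
width: 0.431
gripper_force: 0.0
```

Request:
arm_command(deltas=[0,0,0,0,-0.008,0,40,0,0,0,-0.001,-0.015,0,40,0,0,0,-0.001,-0.021,0,40,0,0,0,-0.002,-0.027,0,40,0,0,0,-0.002,-0.033,0,40,0,0,0,-0.002,-0.039,0,40,0,0,0,-0.003,-0.045,0,40,0,0,0,-0.003,-0.051,0,40,0,0,0,-0.003,-0.057,0,40,0,0,0,-0.004,-0.063,0,40,0,0,0,-0.004,-0.069,0,40,0,0,0,-0.004,-0.075,0,40,0,0,0,-0.005,-0.081,0,40,0,0,0,-0.005,-0.087,0,40,0,0,0,-0.005,-0.093,0,40,0,0,0,-0.006,-0.099,0,40,0,0,0,-0.006,-0.105,0,40,0,0,0,-0.007,-0.111,0,40,0,0,0,-0.007,-0.117,0,40,0,0,0,-0.007,-0.117,0,40])

```text
clock: 4.75
position: [0.5627, 0.2693, 0.0887]
ee_rot: [2.286, 2.154, -0.001]
force: [1.0, -1.1, 0.4]
width: 0.429
gripper_force: 0.0
```

Request:
arm_command(deltas=[0,0,0,0,0.012,0,40,0,0,0,0,0.025,0,40,0,0,0,0,0.03,0.04,40,0,0,0,0,0.03,0.08,40,0,0,0,-0.038,0.063,0.11,0,0,0,1,-0.038,0.063,0.11,0,0,0,1,-0.038,0.063,0.11,0,0,0,1,-0.038,0.063,0.11,0,0,0,1,-0.038,0.063,0.11,0,0,0,1,-0.038,0.063,0.11,0,0,0,1,-0.038,0.063,0.11,0,0,0,1,-0.038,0.063,0.11,0,0,0,1,-0.038,0.063,0.11,0,0,0,1,-0.038,0.063,0.11,0,0,0,1,-0.038,0.063,0.11,0,0,0,1,-0.038,0.063,0.11,0,0,0,1,-0.038,0.063,0.11,0,0,0,1,-0.038,0.063,0.11,0,0,0,1,-0.038,0.063,0.11,0,0,0,1,-0.038,0.063,0.11,0])

```text
clock: 6.75
position: [0.5244, 0.3341, 0.1989]
ee_rot: [0.093, 3.14, 0.0]
force: [-0.3, -0.3, 0.7]
width: 0.006
gripper_force: 0.0
```

```bash
python3 - <<'E'
from h import *
s=sensors.observe();print(s["joints"].round(2),s["position"],s["ee_rot"],s["width"])
c=optics.calibration("wrist"); im=optics.get_image("wrist")
O=np.array([.5577,.2834]);a=-.058;R=np.array([[np.cos(a),-np.sin(a)],[np.sin(a),np.cos(a)]])
W=lambda x,y,z:np.r_[O+R@(x,y),z]
for x,y in((-.05,.015),(-.05,.095),(.04,.015),(.04,.095),(-.038,.055),(.053,-.092),(-.053,-.092),(-.053,.003),(.053,.003)):
    cv2.circle(im,tuple(map(int,wrist_pix(W(x,y,.061),c)[0])),1,(255,0,255),-1)
for u in np.linspace(0,6.28,40):cv2.circle(im,tuple(map(int,wrist_pix(W(.004+.0295*np.cos(u),-.045+.0295*np.sin(u),.09),c)[0])),1,(0,0,255),-1)
t=optics.get_image("top")
o=np.vstack([im[:, :],cv2.resize(t[150:270,170:330],(640,480))[:200*2]])
cv2.imwrite("pics/w2.png",cv2.resize(o,(480,600)))
E
```

```text
[-0.04  0.67 -0.99  1.58  0.59  1.21  0.37] [0.52439882 0.33405969 0.19886646] [9.26756938e-02 3.13999873e+00 2.40231856e-04] 0.006489333535649485
```

View pics/w2.png

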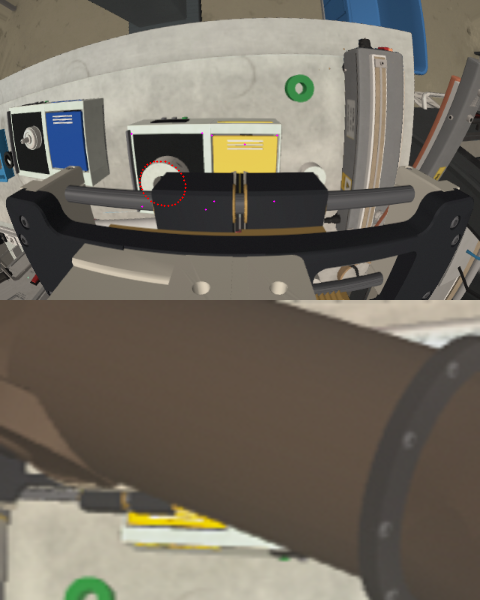

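The roll stands on the mat, at (165,158) in the upper half, on my predicted circle. The hatch is shut with its ridges at (230,143), and the tool is over tester x -36, y +49. Now pressing in steps.

Request:
arm_command(deltas=[0,0,0,0,0,-0.04,0,0,0,0,0,0,-0.08,0,0,0,0,0,0,-0.105,0,0,0,0,0,0,-0.114,0,0,0,0,0,0,-0.117,0,0,0,0,0,0,-0.12,0,0,0,0,0,0,-0.122,0,0,0,0,0,0,-0.123,0,0,0,0,0,0,-0.123,0])

```text
clock: 7.75
position: [0.525, 0.3343, 0.0767]
ee_rot: [0.091, 3.139, 0.002]
force: [-0.6, 0.0, 5.1]
width: 0.004
gripper_force: 2.0
```

Request:
arm_command(deltas=[0,0,0,0,0,-0.001,0,0,0,0,0,0,-0.002,0,0,0,0,0,0,-0.002,0])

```text
clock: 8.05
position: [0.525, 0.3344, 0.0752]
ee_rot: [0.092, 3.139, 0.002]
force: [-1.5, -1.5, 13.2]
width: 0.002
gripper_force: 6.4
```

Request:
arm_command(deltas=[0,0,0,0,0,0.045,0,0,0,0,0,0,0.09,0,0,0,0,0,0,0.13,0,0,0,0,-0.03,0,0.16,0,0,0,0,-0.08,0,0.16,0,0,0,0,-0.12,0,0.16,0,0,0,0,-0.12,-0.05,0.16,0,0,0,0,-0.12,-0.1,0.16,0,0,0,0,-0.12,-0.1,0.16,0,0,0,0,-0.12,-0.1,0.16,0,0,0,0,-0.12,-0.1,0.16,0,0,0,0,-0.12,-0.1,0.16,0,0,0,0,-0.12,-0.1,0.16,0])

```text
clock: 9.35
position: [0.4041, 0.2351, 0.2338]
ee_rot: [-0.088, -3.14, -0.001]
force: [0.4, -1.0, -0.0]
width: 0.004
gripper_force: 0.0
```

```bash
python3 - <<'E'
from h import *
s=sensors.observe();print(s["clock"],s["position"],s["force"])
t=optics.get_image("top")[150:270,170:450];w=optics.get_image("scene")[150:320,200:440]
cv2.imwrite("pics/e.png",np.vstack([cv2.resize(t,(640,274)),cv2.resize(w,(460,326))[:, :] if 0 else cv2.copyMakeBorder(cv2.resize(w,(460,326)),0,0,0,180,0)]))
E
```

```text
9.35 [0.40407757 0.23507273 0.2337765 ] [ 0.40268179 -0.95665417 -0.01962711]
```

View pics/e.png

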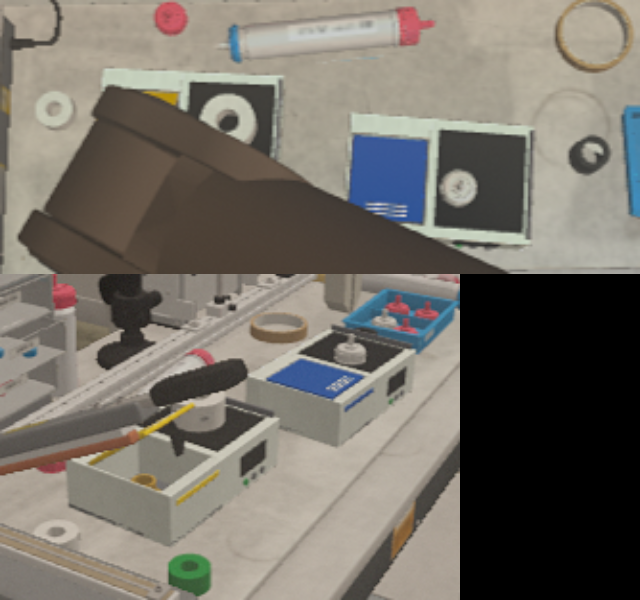

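The hatch stands open (yellow edge at about (170,430)). The roll stands on the mat at (228,118), the blue hatch is shut, and the bystanders are in place. I'll let it settle briefly, then hand in.

Request:
arm_command(deltas=[0,0,0,0,0,0,0,0,0,0,0,0,0,0,0,0,0,0,0,0,0,0,0,0,0,0,0,0,0,0,0,0,0,0,0])

```text
clock: 9.95
position: [0.4045, 0.2336, 0.2337]
ee_rot: [0.092, 3.14, 0.0]
force: [0.9, 0.3, 0.5]
width: 0.005
gripper_force: 0.0
```

```bash
python3 -c "
from cell import arm
print(arm.sign_off())"
```

```text
the job is handed in; nothing more can be done
None
```

I handed the job in at about 10 s: the last pictures show the roll upright on the yellow tester's mat, the yellow hatch popped open, the blue hatch shut and the bystanders in place, but the sign-off gave no verdict.

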